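# Lock the trimming arm with its keeper collar and hairpin clip

## Robot

A 6-joint arm with a two-finger parallel gripper is mounted at the origin on a cart in front of the work surface, level with it; the furniture and walls round the work are solid. World frame = base frame: x ahead of the robot, y to its left, z up, the work surface at z = 0. Lengths are in m, angles in rad, forces in N, time in s.
With the tool pointing down it reaches from about 0.375 to 0.9 m from the base axis. Payload 3.1 kg.
Tool frame: the origin (TCP) lies at the very end of the fingers, on their centre line; the grasp point (between the pads) lies 19 mm behind it; z points along the fingers, y is the line along which they close (so a half turn about z gives the same grasp; the last joint's range is limited). The gripper opens to 85 mm and grips with 20 to 120 N. Pads are 22 mm wide; open, the fingers measure 114 mm over their backs; the gripper's body (76 mm by 85 mm) begins 54 mm behind the grasp point. The pads swing forward as they close: fully open they stand 13 mm farther back than shut.
Start: joints at [-1.512, 0.527, 1.433, -0, 1.181, -0.178], TCP at [0.147, -0.608, 0.231] pointing down, gripper open.
Joint ranges: [-3.08, 3.08], [-0.75, 2.2], [0.22, 2.44], [-1.43, 4.57], [0, 2.65], [-2.85, 2.85]. Speed limits (rad/s): [2.79, 2.79, 3.14, 3.14, 3.14, 3.14].

## Interface

Orientations are given as a unit quaternion [x, y, z, w].
In Python, from station import manip gives the robot as it stands.
- The arm moves only by the shell command python3 -m handwheel 'ROWS' [FORCE]. ROWS is JSON, a list of rows, each a list of 7 numbers: the shift along the world's x, y, z in mm, then the turn, a rotation vector about the world's x, y, z in degrees, then the opening, from 0 (shut) to 1 (fully open). A call has exactly 10 rows; each row shifts and turns the commanded pose from where the row before left it; what a row does not reach is not made up. A row lasts 1/8 s, in which the tool goes at most 62.5 mm and 10.7 degrees, less where a joint would pass 70% of its speed; a pose out of reach is approached as far as the arm can. A call is refused whole if a number of a shift passes 62.5 or a number of a turn 10.7, either way. A call with a gripper value outside its range is refused whole. The fingers move at their own pace and stop on an object; FORCE is the grip in N (left out, the last holds). Time passes only in rows, so rows that do not move let the fingers close, or fill a call up. It gives the time, the measured TCP pose, the force, the opening and the grip force at its end, in the units of the state.
- manip.sense(): the state, without advancing time (a new reading comes with each control period).
- manip.snapshot(name): name is "side" or "top" or "wrist"; returns the picture (400x640x3 uint8, red, green, blue); there is no depth.
- manip.get_calibration(name): a dict with "K" (3x3 intrinsics, pixels), "k1" (the pictures are not rectified: a ray, as slopes to the right and down, at radius r is drawn at 1 + k1 r^2 times it, then the intrinsics apply), "rvec" (rotation vector, rad) and "tvec" (3), from world to camera coordinates, as OpenCV has them. Camera axes: x right, y down, z forward; pixel columns grow to the right and rows downward; lengths in m; the calibration is good to about 2 mm. A picture is of the moment at which its call begins: read the wrist's pose just before it. get_calibration takes no time and is no camera call; for the wrist camera it gives the pose at the moment of the call.
- manip.sign_off(): hands the job in; it is judged then, once.
The state is a dict: "t": time; "q": joint angles; "qd": joint speeds; "tau": joint torques, N m; "tcp_pos": TCP position; "tool_rot": TCP orientation; "force": force on the tool from outside, world axes, zero at the start; "ft_torque": the same for the moment, N m; "finger_gap": opening from 0.0 (shut) to 1.0 (fully open); "gripper_force": force on a finger pad.
Only numpy, scipy, OpenCV 4.12 (cv2) and the standard library are available. Lean on these libraries where they do the work, as an engineer would, in place of code of your own. Each camera call takes 0.05 s, during which the arm holds its last target. There are 200 camera calls.

## Task

Slip the steel keeper collar down over the upright pin of the trimming jig until it lies flat on the wooden arm. Then take the hairpin clip, slide its straight leg through the cross hole of the pin from the robot's side, and push gently until the bowed leg snaps round the pin and hugs it; let go. The pin's height is not known beforehand, so find the hole by touch or by eye, never force the clip, and leave the skull, the pot and the rib where they are.

Things in the scene. Friction and masses are not known exactly. Their poses are not given: they have to be found in the camera images.
- jig: Fixed wooden trimming jig: baseboard 200 x 90 x 16 mm, on it a 14 mm thick, 30 mm wide wooden arm with a round end (42 mm across) about an upright steel pin. Origin on the table under the pin's axis; x runs along the arm, from the pin away from the robot; z up. Top of the arm at z = 30 mm. The pin's cross hole runs along this x axis.
- pin_foot (a point): Point on the pin's axis at the top of the arm (jig z = 30 mm). The pin is 16 mm thick with a flat top; its cross hole is square, 7.2 x 7.2 mm, its centre always 13 mm below the pin's top. How high the pin stands is not reported: the hole's centre is 34 to 52 mm above this point (pin's top 47 to 65 mm). The pin does not turn and holds its height under pushes up to 60 N.
- collar_center (a point): Centre of the loose dark steel keeper collar lying flat on the table: a plain ring, outside diameter 44 mm, bore 20 mm, 12 mm high, 80 g; the centre is 6 mm above its underside.
- clip_grip (a point): Centre of the black ribbed grip of the loose hairpin clip (68 g), lying flat: grip 36 mm long (x), 14 mm wide (y), 20 mm high, this point 10 mm above its underside. Clip axes: x from grip to leg tips, y towards the bowed leg, z up; both legs at this point's height. A nose in front of the grip, 10 mm wide, 12 mm high, reaches to x = 40 mm.
- clip_seat (a point): Point on the clip's straight leg 50 mm ahead of clip_grip along the clip's x axis; when the clip is home this point lies on the pin's axis, in the middle of the cross hole. The nose meets the pin 2 mm past home. Let go, the clip droops by up to 0.22 rad in the hole's slack.
- clip_tip (a point): Round tip of the clip's straight leg (5 mm steel wire along the clip's x axis), 84 mm ahead of clip_grip.
- clip_spring (a joint): Angle (rad) by which the bowed leg (4.5 mm wire, sprung, pivot at clip x = 22, y = 9 mm; throat at x = 60, flared end at x = 72, y = 13 mm) is sprung open; 0 at rest. Sliding on, it meets the pin about 20 mm before home, opens to about 0.08 under a push of 4 to 12 N (more is forcing it), and snaps round the pin over the last 6 mm, back to near 0.
- skull: Small fragile clay skull, 83 x 56 x 59 mm, a bystander; origin at the centre of its underside.
- joining_pot: Squat pot, 67 mm across, 34 mm high, a bystander; origin at the centre of its underside.
- rib: Dark oval wooden rib, 58 x 92 x 7 mm, a bystander lying flat; origin at the centre of its underside.
- desk_lamp: Fixed gooseneck desk lamp, 337 mm high, about 217 x 166 mm over all, an obstacle left of the work: pass it on the robot's side or well above. Origin at the middle of its base, on the table.
There are look-alikes about, which are no part of the job. What is meant by the part that bears collar_center is not blue or red, and is the smaller of those in its own colour.

How it is judged:
By the outcome, as a careful person would: the job done as asked, in the order asked, and still so for the second after the job is handed in, with the robot touching nothing.
It also fails if it takes over 72 s, if anything falls off the work surface, if the arm or the gripper's body presses on something with over 40 N, if the wrist force passes 120 N, or if a joint passes its speed limit or range.

## Working session

There is one attempt and no reset: what is moved stays moved. The work goes in short steps, Python scripts to look and compute and a shell command to move; the robot and the scene stay as the last step left them, time stands still between calls to the robot, and variables do not carry over. Pictures are saved under pics/ and viewed, at most 10 in all, crops included, and the job is handed in when it is done.

```bash
ls; mkdir -p pics
cat > h.py <<'E'
import numpy as np, cv2
from station import manip
def snap(n):
    c=manip.get_calibration(n); im=manip.snapshot(n); return im,c
def save(im,f): cv2.imwrite('pics/'+f,cv2.cvtColor(im,cv2.COLOR_RGB2BGR))
def ray(c,u,v):
    K=np.array(c['K']); d=np.array([c['k1'],0,0,0.])
    x,y=cv2.undistortPoints(np.array([[[u,v]]],float),K,d)[0,0]
    R=cv2.Rodrigues(np.array(c['rvec'],float))[0]; t=np.array(c['tvec'],float).ravel()
    return -R.T@t, R.T@np.array([x,y,1.])
def onz(c,u,v,z):
    o,d=ray(c,u,v); return o+d*(z-o[2])/d[2]
def proj(c,p):
    return cv2.projectPoints(np.array(p,float).reshape(-1,1,3),np.array(c['rvec'],float),np.array(c['tvec'],float),np.array(c['K']),np.array([c['k1'],0,0,0.]))[0].reshape(-1,2)
E
python3 - <<'E'
from h import *
for n in('top','side'):
    im,c=snap(n); save(im,n+'0.png'); np.save(n+'0.npy',im); o,d=ray(c,320,200); print(n,o,d)
s=manip.sense();print(s['t'],s['tcp_pos'],s['tool_rot'],s['force'])
E
```

```text
pics
top [ 0.3982406  -0.08195562  0.90230388] [ 0.17300729  0.01712162 -0.98484234]
side [0.17030102 0.61870509 0.5732209 ] [ 0.35267612 -0.75406157 -0.55544864]
0.1 [ 0.14661924 -0.60688388  0.23040028] [ 9.92998111e-01  1.18125919e-01  6.05105738e-05 -1.00714524e-03] [-0.22606759 -0.51334302  0.07275861]
```

View pics/top0.png

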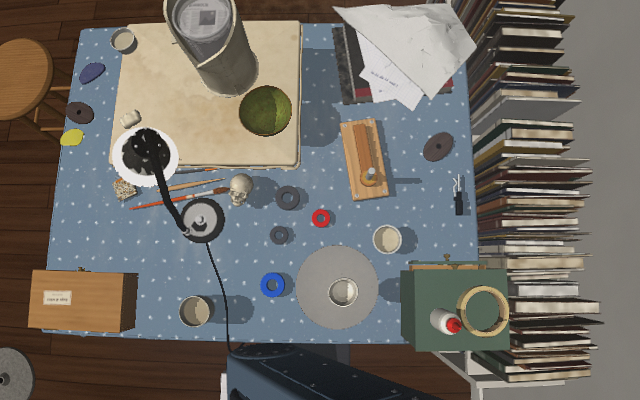

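View pics/side0.png

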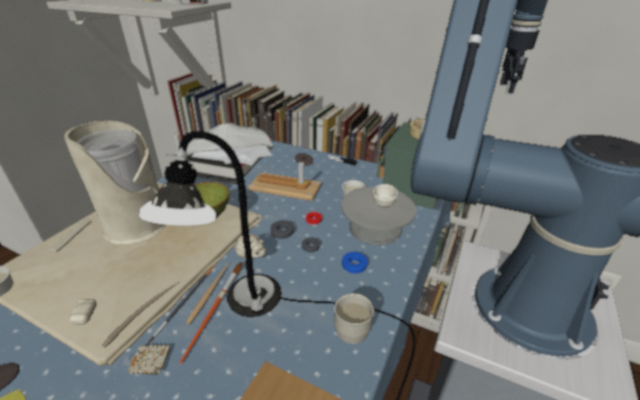

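The top view shows four rings: a large dark one at (288,197), a small dark one at (279,235), a red one at (321,218) and a blue one at (272,285). The task's collar is the smaller dark one, at (279,235). The jig's pin is near (371,175). The clip is near (459,200) with its legs pointing away from the robot. I'll confirm with a crop and measure.

Run:
```python
from h import *
im=np.load('top0.npy'); c=manip.get_calibration('top')
cr=im[110:255,260:480]; save(cv2.resize(cr,None,fx=3.6,fy=3.6,interpolation=cv2.INTER_CUBIC),'crop1.png')
hsv=cv2.cvtColor(im,cv2.COLOR_RGB2HSV)
m=((hsv[...,2]<95)).astype(np.uint8)
for nm,(u,v) in dict(big=(288,197),small=(279,235),clip=(459,203)).items():
    w=16; sub=im[v-w:v+w,u-w:u+w]
    print(nm,onz(c,u,v,0.012))
    g=hsv[v,u-w:u+w]; print(g[:,2].tolist(), g[:,1].tolist())
```

```text
big [0.56124194 0.01037946 0.012     ]
[103, 115, 112, 90, 83, 84, 82, 82, 81, 61, 69, 107, 103, 103, 103, 104, 101, 103, 114, 152, 142, 83, 83, 82, 82, 81, 73, 69, 107, 106, 103, 103] [54, 55, 52, 17, 12, 12, 9, 12, 13, 13, 41, 55, 50, 54, 54, 54, 50, 54, 58, 60, 54, 9, 12, 12, 12, 13, 10, 30, 48, 41, 47, 47]
small [0.46987112 0.02933425 0.012     ]
[145, 145, 145, 147, 147, 147, 131, 81, 84, 84, 83, 61, 86, 106, 105, 104, 103, 103, 111, 148, 94, 84, 85, 83, 72, 78, 106, 105, 104, 105, 104, 104] [58, 55, 56, 56, 56, 61, 51, 13, 18, 21, 15, 25, 56, 60, 58, 59, 59, 57, 57, 62, 24, 15, 21, 22, 21, 52, 55, 56, 56, 49, 51, 51]
clip [ 0.5504138  -0.40182926  0.012     ]
[143, 143, 145, 145, 143, 144, 143, 145, 144, 144, 145, 129, 75, 38, 50, 50, 46, 45, 42, 47, 102, 103, 102, 101, 103, 101, 107, 146, 143, 142, 143, 137] [59, 59, 58, 58, 61, 60, 62, 60, 60, 60, 62, 57, 54, 34, 26, 20, 33, 23, 24, 38, 60, 59, 58, 56, 59, 58, 60, 61, 59, 59, 57, 54]
```

View pics/crop1.png

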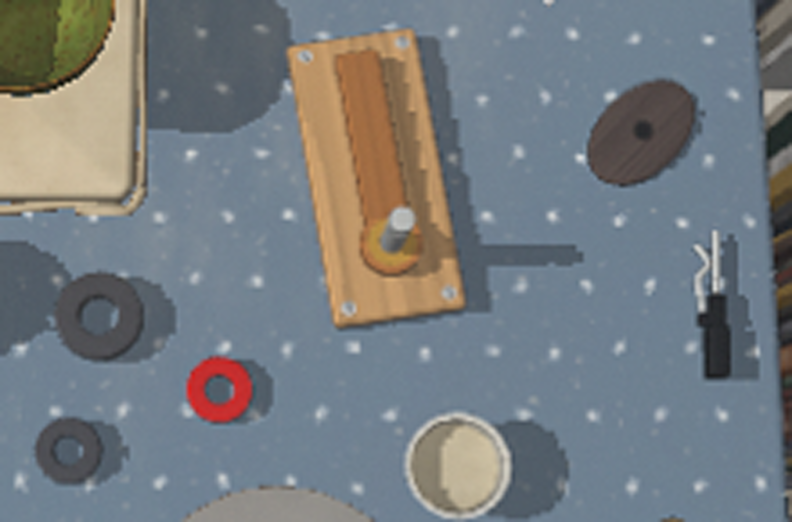

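The crop confirms it. The small dark ring at crop (69,451), full image (279,235), is clearly smaller than the other dark ring at (288,197). The clip's bowed leg is on its +y (left) side, so it lies the right way up. The jig's pin top is at crop (402,218).

```bash
cat >> h.py <<'E'
def blob(mask,u,v):
    n,l,s,ce=cv2.connectedComponentsWithStats(mask.astype(np.uint8),connectivity=8)
    k=l[int(v)-2:int(v)+3,int(u)-2:int(u)+3].ravel(); k=k[k>0]
    if len(k)==0: return None
    return (l==np.bincount(k).argmax())
E
python3 - <<'E'
from h import *
im=np.load('top0.npy'); c=manip.get_calibration('top')
h=cv2.cvtColor(im,cv2.COLOR_RGB2HSV).astype(int)
V,S,H=h[...,2],h[...,1],h[...,0]
m=(V>76)&(V<93)&(S<40)
for s in((279-8,235),(288-10,197)):
    b=blob(m,*s); pts=np.argwhere(b)[:,::-1]
    (x,y),r=cv2.minEnclosingCircle(pts.astype(np.float32)); p=onz(c,x,y,.012); q=onz(c,x+r,y,.012)
    print('ring',x,y,r,p,'R',np.linalg.norm(p-q))
b=blob((V<65),459,203); pts=np.argwhere(b)[:,::-1]; rc=cv2.minAreaRect(pts.astype(np.float32))
print('clip',rc); bx=cv2.boxPoints(rc); print([onz(c,*p,.02).round(4) for p in bx])
u,v=260+np.array([402,391,715,719,357,338,463,390,289,414,408])/3.6,110+np.array([218,244,233,370,52,326,307,244,47,31,228])/3.6
z=[.085,.03,.01,.02,.03,.016,.016,.03,.016,.016,.1]
for n,a,b_,zz in zip(['pintop','armend','tip','gripback','armfar','bb','bb','end','bb','bb','x'],u,v,z): print(n,a,b_,onz(c,a,b_,zz).round(4))
print('edge',onz(c,473,200,0),onz(c,475,230,0))
# side pin crop
si=np.load('side0.npy'); save(cv2.resize(si[140:220,230:370],None,fx=5,fy=5,interpolation=cv2.INTER_CUBIC),'crop2.png')
E
```

```text
ring 278.6151428222656 235.00909423828125 9.115008354187012 [0.46983919 0.03024482 0.012     ] R 0.02156536730900626
ring 287.0 196.84616088867188 12.333001136779785 [0.56159553 0.01279327 0.012     ] R 0.02962440518871821
clip ((458.3414306640625, 203.0731658935547), (22.307172775268555, 7.730207920074463), 83.6598129272461)
[array([ 0.5747, -0.3862,  0.02  ]), array([ 0.577 , -0.4052,  0.02  ]), array([ 0.5232, -0.4084,  0.02  ]), array([ 0.521 , -0.3896,  0.02  ])]
pintop 371.66666666666663 170.55555555555554 [ 0.6095 -0.1821  0.085 ]
armend 368.6111111111111 177.77777777777777 [ 0.606  -0.1814  0.03  ]
tip 458.6111111111111 174.72222222222223 [ 0.6211 -0.4053  0.01  ]
gripback 459.72222222222223 212.77777777777777 [ 0.5254 -0.3995  0.02  ]
armfar 359.16666666666663 124.44444444444444 [ 0.7394 -0.16    0.03  ]
bb 353.8888888888889 200.55555555555554 [ 0.5533 -0.1473  0.016 ]
bb 388.6111111111111 195.27777777777777 [ 0.5669 -0.2305  0.016 ]
end 368.3333333333333 177.77777777777777 [ 0.606  -0.1807  0.03  ]
bb 340.27777777777777 123.05555555555556 [ 0.748  -0.1145  0.016 ]
bb 375.0 118.61111111111111 [ 0.7607 -0.2008  0.016 ]
x 373.3333333333333 173.33333333333331 [ 0.5994 -0.1839  0.1   ]
edge [ 0.5602489  -0.44167627  0.        ] [ 0.48644743 -0.4425847   0.        ]
```

View pics/crop2.png

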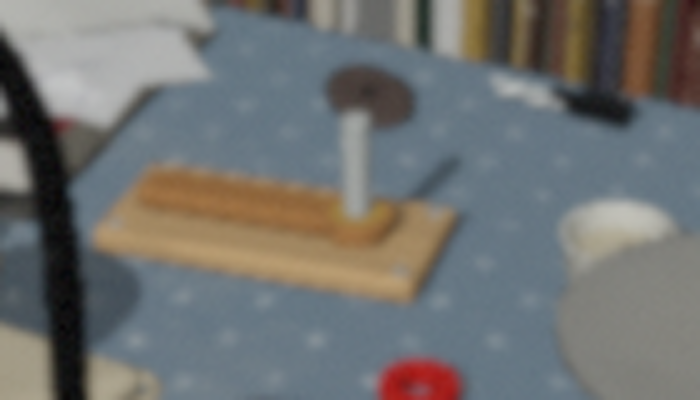

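Side crop: the pin's foot is near crop (355,215) and its top near (357,110), i.e. full image (301.2,183) and (301.4,162). The jig's yaw is about 9.2°. Next I go up and over to the collar.

```bash
python3 -m handwheel '[[0,0,60,0,0,-4.3,1],[0,0,60,0,0,0,1],[28,55,0,0,0,0,1],[28,55,0,0,0,0,1],[28,55,0,0,0,0,1],[28,55,0,0,0,0,1],[28,55,0,0,0,0,1],[28,55,0,0,0,0,1],[28,55,0,0,0,0,1],[28,55,0,0,0,0,1]]' 40
python3 - <<'E'
from h import *
ct=manip.get_calibration('top'); cs=manip.get_calibration('side')
def tri(a,b):
    o1,d1=ray(ct,*a);o2,d2=ray(cs,*b)
    s=np.linalg.lstsq(np.array([d1,-d2]).T,o2-o1,rcond=None)[0]; return o1+s[0]*d1,o2+s[1]*d2
print(tri((371.7,170.5),(301.4,162)))
E
```

```text
t: 1.35
tcp_pos: [0.371, -0.1656, 0.3512]
tool_rot: [0.997, 0.08, 0.0, 0.0]
force: [1.4, 0.6, -0.5]
finger_gap: 1.0
gripper_force: 0.0
(array([ 0.60710523, -0.18099584,  0.09487695]), array([ 0.60461424, -0.18203803,  0.09436042]))
```

```bash
python3 -m handwheel '[[25,49,0,0,0,0,1],[25,49,-20,0,0,0,1],[25,49,-20,0,0,0,1],[24,49,-20,0,0,0,1],[0,0,-60,0,0,0,1],[0,0,-60,0,0,0,1],[0,0,-21,0,0,0,1],[0,0,0,0,0,0,1],[0,0,0,0,0,0,1],[0,0,0,0,0,0,1]]'
python3 - <<'E'
from h import *
s=manip.sense(); print(s['tcp_pos'])
im,c=snap('wrist'); save(im,'w1.png'); np.save('w1.npy',im)
o,d=ray(c,320,200); print(o,d); print(proj(c,[s['tcp_pos'],[.470,.030,.012]]))
E
```

```text
t: 2.6
tcp_pos: [0.4707, 0.0282, 0.1517]
tool_rot: [0.997, 0.081, 0.002, 0.0]
force: [-0.1, -0.7, 0.0]
finger_gap: 1.004
gripper_force: 0.0
[0.4707119  0.02822514 0.15165648]
[0.54190664 0.04094906 0.29556476] [-0.28034311 -0.03837391 -0.95916579]
[[324.67639158 259.38978877]
 [321.51527236 188.27316488]]
```

View pics/w1.png

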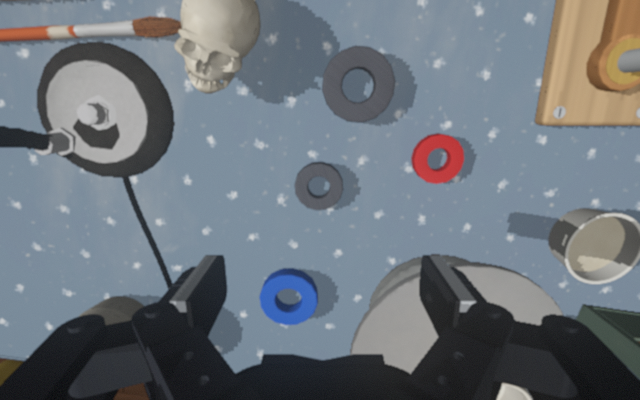

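The wrist view shows the small collar at (319,186), the large dark ring at (358,84), red at (438,158) and blue at (289,296). The fingers are clear. I'll refine the collar position with this view.

Run:
```python
from h import *
im=np.load('w1.npy'); c=manip.get_calibration('wrist')
h=cv2.cvtColor(im,cv2.COLOR_RGB2HSV).astype(int); print(h[186,290:350].tolist()[::6])
m=(h[...,2]<92)&(h[...,1]<40)
b=blob(m,301,186); p=np.argwhere(b)[:,::-1].astype(np.float32)
(x,y),r=cv2.minEnclosingCircle(p); e=cv2.fitEllipse(cv2.convexHull(p)); print(x,y,r,e)
print(onz(c,e[0][0],e[0][1],.012), onz(c,x,y,.012))
```

```text
[[104, 48, 159], [114, 24, 106], [114, 26, 100], [105, 54, 95], [106, 57, 120], [104, 58, 119], [103, 52, 158], [111, 26, 100], [108, 26, 100], [105, 56, 119]]Traceback (most recent call last):
  File "<stdin>", line 6, in <module>
cv2.error: OpenCV(4.12.0) /io/opencv/modules/imgproc/src/shapedescr.cpp:201: error: (-215:Assertion failed) count >= 0 && (depth == CV_32F || depth == CV_32S) in function 'minEnclosingCircle'
```

Run:
```python
from h import *
im=np.load('w1.npy'); c=manip.get_calibration('wrist')
h=cv2.cvtColor(im,cv2.COLOR_RGB2HSV).astype(int)
m=(h[...,2]<110)&(h[...,1]<38)
b=blob(m,301,186); p=np.argwhere(b)[:,::-1].astype(np.float32)
(x,y),r=cv2.minEnclosingCircle(p); e=cv2.fitEllipse(cv2.convexHull(p)); print(x,y,r,e)
print(onz(c,e[0][0],e[0][1],.012), onz(c,x,y,.012))
```

```text
318.5 186.0 23.754045486450195 ((318.60870361328125, 185.84605407714844), (46.199222564697266, 47.2515869140625), 119.88565826416016)
[0.47164521 0.03293755 0.012     ] [0.47149051 0.03301075 0.012     ]
```

```bash
python3 -m handwheel '[[0,4,-50,0,0,0,1],[0,0,-50,0,0,0,1],[0,0,-35,0,0,0,1],[0,0,-10,0,0,0,1],[0,0,-5,0,0,0,1],[0,0,0,0,0,0,0],[0,0,0,0,0,0,0],[0,0,0,0,0,0,0],[0,0,0,0,0,0,0],[0,0,0,0,0,0,0]]' 40
```

```text
t: 3.9
tcp_pos: [0.4704, 0.0324, 0.0018]
tool_rot: [0.997, 0.081, 0.001, 0.0]
force: [-0.5, -0.3, 7.0]
finger_gap: 0.49
gripper_force: 39.4
```

```bash
python3 -m handwheel '[[0,0,45,0,0,0,0],[0,0,50,0,0,0,0],[0,0,43,0,0,0,0],[27,-43,0,0,0,0,0],[27,-43,0,0,0,0,0],[27,-43,0,0,0,0,0],[27,-43,0,0,0,0,0],[27,-42,0,0,0,0,0],[0,0,0,0,0,0,0],[0,0,0,0,0,0,0]]'
python3 - <<'E'
from h import *
s=manip.sense(); print(s['tcp_pos'],s['force'],s['finger_gap'])
im,c=snap('wrist'); save(im,'w2.png'); np.save('w2.npy',im); np.save('w2c.npy',c,allow_pickle=True)
print(proj(c,[s['tcp_pos'],[.606,-.1815,.0945]]))
E
```

```text
t: 5.15
tcp_pos: [0.6036, -0.181, 0.1381]
tool_rot: [0.997, 0.081, -0.001, -0.001]
force: [-0.9, 0.6, -0.4]
finger_gap: 0.494
gripper_force: 40.8
[ 0.60355568 -0.18097558  0.13814789] [-0.8914694   0.57341305 -0.44022394] 0.49444732706216493
[[324.67478596 259.39800559]
 [325.86542095 222.86309309]]
```

View pics/w2.png

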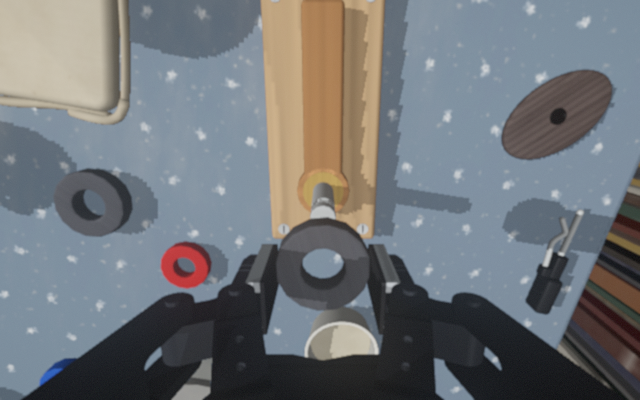

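The wrist view shows the collar held level, centred near (322,263), with the pin shaft behind it at u≈322, rows 183–218. The arm's round end is centred near (322,190). I'll compare these in world coordinates.

Run:
```python
from h import *
im=np.load('w2.npy'); c=np.load('w2c.npy',allow_pickle=True).item()
h=cv2.cvtColor(im,cv2.COLOR_RGB2HSV).astype(int)
m=(h[...,2]<110)&(h[...,1]<38)
# collar: upper arc & inner bore
inn=h[255:275,322]; print('col322',[tuple(h[v,322]) for v in range(180,300,6)])
print('row263',[tuple(h[263,u]) for u in range(270,374,6)])
for v in (184,190,196,202,208,214): print(v,[ (u,h[v,u,1],h[v,u,2]) for u in range(294,352,4)])
```

```text
col322 [(np.int64(20), np.int64(124), np.int64(185)), (np.int64(10), np.int64(7), np.int64(109)), (np.int64(23), np.int64(9), np.int64(109)), (np.int64(90), np.int64(3), np.int64(171)), (np.int64(20), np.int64(7), np.int64(113)), (np.int64(90), np.int64(1), np.int64(193)), (np.int64(90), np.int64(3), np.int64(185)), (np.int64(12), np.int64(21), np.int64(60)), (np.int64(132), np.int64(13), np.int64(102)), (np.int64(110), np.int64(8), np.int64(99)), (np.int64(132), np.int64(13), np.int64(102)), (np.int64(132), np.int64(13), np.int64(99)), (np.int64(105), np.int64(49), np.int64(161)), (np.int64(104), np.int64(48), np.int64(160)), (np.int64(104), np.int64(51), np.int64(159)), (np.int64(105), np.int64(53), np.int64(160)), (np.int64(104), np.int64(51), np.int64(160)), (np.int64(120), np.int64(11), np.int64(48)), (np.int64(113), np.int64(19), np.int64(54)), (np.int64(108), np.int64(17), np.int64(75))]
row263 [(np.int64(120), np.int64(11), np.int64(47)), (np.int64(120), np.int64(20), np.int64(65)), (np.int64(126), np.int64(17), np.int64(77)), (np.int64(114), np.int64(17), np.int64(76)), (np.
[... 3208 characters left out ...]
 np.int64(133)), (338, np.int64(122), np.int64(182)), (342, np.int64(96), np.int64(151)), (346, np.int64(91), np.int64(152)), (350, np.int64(90), np.int64(151))]
214 [(294, np.int64(81), np.int64(194)), (298, np.int64(82), np.int64(195)), (302, np.int64(82), np.int64(195)), (306, np.int64(82), np.int64(195)), (310, np.int64(34), np.int64(182)), (314, np.int64(3), np.int64(194)), (318, np.int64(4), np.int64(193)), (322, np.int64(3), np.int64(193)), (326, np.int64(4), np.int64(192)), (330, np.int64(4), np.int64(193)), (334, np.int64(3), np.int64(165)), (338, np.int64(88), np.int64(179)), (342, np.int64(86), np.int64(180)), (346, np.int64(86), np.int64(170)), (350, np.int64(84), np.int64(192))]
```

Run:
```python
from h import *
im=np.load('w2.npy')
save(cv2.resize(im[160:310,240:400],None,fx=4,fy=4,interpolation=cv2.INTER_CUBIC),'crop3.png')
```

```text
(no output)
```

View pics/crop3.png

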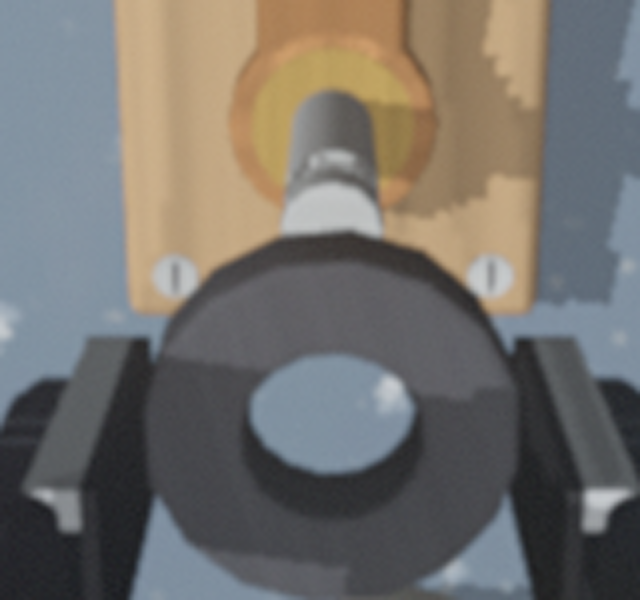

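Crop 3 shows these features:
- Pin top disc: u 310.8–335.8, back edge v≈205.5.
- Pin foot: back edge v≈182.5.
- Collar bore top rim: u 300.8–344.5, v 248–290.
- Cross hole: glimpsed just under the pin's top at v≈200.

Run:
```python
from h import *
c=np.load('w2c.npy',allow_pickle=True).item()
ex=np.array([np.cos(.16),np.sin(.16),0]); ey=np.array([-ex[1],ex[0],0])
f=onz(c,323,182.5,.03)-8e-3*ex; print('foot',f)
for z in(.077,.085,.09,.0945,.097): 
    p=onz(c,323.3,205.5,z)-8e-3*ex; a=onz(c,310.8,214,z);b=onz(c,335.8,214,z); print(z,p,'w',np.linalg.norm(a-b))
for z in (.144,.1483):
    print('collar',onz(c,322.7,269,z),[np.linalg.norm(onz(c,300.8,269,z)-onz(c,344.5,269,z)),np.linalg.norm(onz(c,322.7,248,z)-onz(c,322.7,290,z))])
cal=manip.get_calibration('side'); print(proj(cal,[[.606,-.1815,.03],[.606,-.1815,.095]]))
```

```text
foot [ 0.60726309 -0.17948215  0.03      ]
0.077 [ 0.60328838 -0.18035395  0.077     ] w 0.01648392395524853
0.085 [ 0.60579945 -0.17994131  0.085     ] w 0.015839872179421115
0.09 [ 0.60736887 -0.17968341  0.09      ] w 0.015437339819528965
0.0945 [ 0.60878134 -0.1794513   0.0945    ] w 0.015075060695626022
0.097 [ 0.60956605 -0.17932235  0.097     ] w 0.01487379451567997
collar [ 0.60145336 -0.18036048  0.144     ] [np.float64(0.020415308362308517), np.float64(0.02185679758836278)]
collar [ 0.60376334 -0.17999082  0.1483    ] [np.float64(0.019778037550921956), np.float64(0.02117453019929104)]
[[301.24753793 181.61419725]
 [300.87305481 161.77486822]]
```

```bash
python3 -m handwheel '[[3.5,0.5,-20,0,0,0,0],[0,0,-15,0,0,0,0],[0,0,-2,0,0,0,0],[0,0,-2,0,0,0,0],[0,0,-2,0,0,0,0],[0,0,-2,0,0,0,0],[0,0,-2,0,0,0,0],[0,0,-1,0,0,0,0],[0,0,0,0,0,0,0],[0,0,0,0,0,0,0]]'
```

```text
t: 6.45
tcp_pos: [0.6082, -0.181, 0.0924]
tool_rot: [0.997, 0.081, 0.0, 0.0]
force: [-0.5, -0.3, -0.4]
finger_gap: 0.493
gripper_force: 40.9
```

```bash
python3 -m handwheel '[[0,0,-1,0,0,0,0],[0,0,-1,0,0,0,0],[0,0,-1,0,0,0,0],[0,0,-1,0,0,0,0],[0,0,-1,0,0,0,0],[0,0,-1,0,0,0,0],[0,0,-1,0,0,0,0],[0,0,-1,0,0,0,0],[0,0,0,0,0,0,0],[0,0,0,0,0,0,0]]'
python3 - <<'E'
from h import *
im,c=snap('wrist'); np.save('w3.npy',im); np.save('w3c.npy',c,allow_pickle=True)
save(cv2.resize(im[180:330,240:400],None,fx=4,fy=4,interpolation=cv2.INTER_CUBIC),'crop4.png')
E
```

```text
t: 7.7
tcp_pos: [0.6082, -0.181, 0.0843]
tool_rot: [0.997, 0.081, 0.0, 0.0]
force: [0.5, 0.1, -1.4]
finger_gap: 0.493
gripper_force: 40.9
```

View pics/crop4.png

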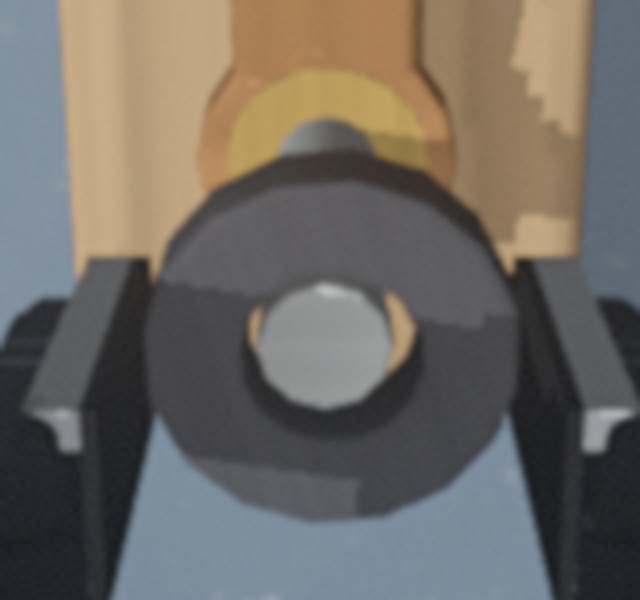

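Crop 4 shows the pin's top disc (centre crop (325,345), r≈66) inside the bore (rim centre about (331,357)), so the collar has started over the pin about 0.7 mm off sideways.

Run:
```python
from h import *
c=np.load('w3c.npy',allow_pickle=True).item()
P=lambda x,y:(240+x/4,180+y/4)
for z in(.085,.088,.09,.0925,.0945,.097): 
    print(z,onz(c,*P(325,345),z),'w',np.linalg.norm(onz(c,*P(259,345),z)-onz(c,*P(392,345),z)))
print('foot',onz(c,*P(326,118),.03)-.008*np.array([.987,.159,0]))
z=.0945
print('collar',onz(c,*P(331,357),z),np.linalg.norm(onz(c,*P(243,357),z)-onz(c,*P(418,357),z)))
```

```text
0.085 [ 0.60463762 -0.17994538  0.085     ] w 0.016072198067771062
0.088 [ 0.60621465 -0.179703    0.088     ] w 0.015735063132822708
0.09 [ 0.60726601 -0.17954141  0.09      ] w 0.01551030650952381
0.0925 [ 0.60858021 -0.17933942  0.0925    ] w 0.015229360730400139
0.0945 [ 0.60963157 -0.17917783  0.0945    ] w 0.015004604107101254
0.097 [ 0.61094577 -0.17897584  0.097     ] w 0.014723658327977628
foot [ 0.60731631 -0.17942922  0.03      ]
collar [ 0.60825372 -0.18008858  0.0945    ] 0.019799631887095544
```

```bash
python3 -m handwheel '[[-0.8,0.6,0,0,0,0,0],[0,0,-6,0,0,0,0],[0,0,-8,0,0,0,0],[0,0,-8,0,0,0,0],[0,0,-8,0,0,0,0],[0,0,-8,0,0,0,0],[0,0,-6,0,0,0,0],[0,0,-4,0,0,0,0],[0,0,-1,0,0,0,0],[0,0,0,0,0,0,0]]'
```

```text
t: 9.0
tcp_pos: [0.6075, -0.1805, 0.0354]
tool_rot: [0.997, 0.081, 0.0, 0.0]
force: [0.2, -0.1, -0.5]
finger_gap: 0.489
gripper_force: 40.9
```

```bash
python3 -m handwheel '[[0,0,-1,0,0,0,0],[0,0,-1,0,0,0,0],[0,0,-1,0,0,0,0],[0,0,0,0,0,0,0.9],[0,0,0,0,0,0,0.9],[0,0,0,0,0,0,0.9],[0,0,40,0,0,0,0.9],[0,0,50,0,0,0,0.9],[0,0,50,0,0,0,0.9],[0,0,0,0,0,0,0.9]]'
python3 - <<'E'
from h import *
im,c=snap('wrist'); np.save('w4.npy',im); np.save('w4c.npy',c,allow_pickle=True)
save(im,'w4.png'); s=manip.sense(); print(s['tcp_pos'])
E
```

```text
t: 10.25
tcp_pos: [0.6104, -0.1818, 0.1775]
tool_rot: [0.997, 0.081, 0.005, 0.003]
force: [-0.4, 0.6, -0.5]
finger_gap: 0.9
gripper_force: 0.0
[ 0.60852551 -0.18094735  0.1747316 ]
```

View pics/w4.png

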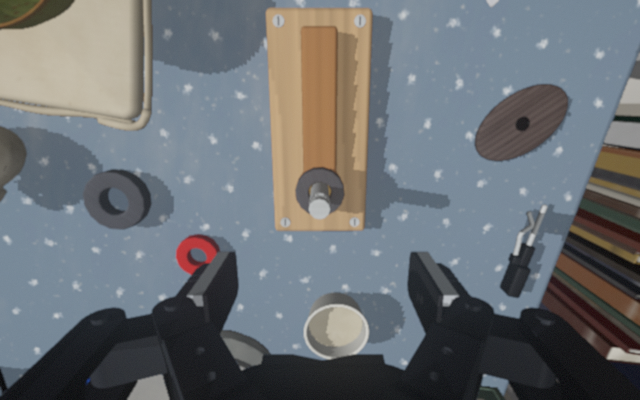

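The collar lies flat on the arm around the pin: collar centre (320,190), pin top (319,207). The clip is at grip (516,273) and tip (546,208), close to the books, so I'll hover on its left side and measure it.

```bash
python3 -m handwheel '[[0,0,20,0,0,-6,0.7],[-16,-48,0,0,0,-6.7,0.7],[-16,-48,0,0,0,0,0.7],[-16,-48,0,0,0,0,0.7],[-15,-48,0,0,0,0,0.7],[0,0,-20,0,0,0,0.7],[0,0,-20,0,0,0,0.7],[0,0,0,0,0,0,0.7],[0,0,0,0,0,0,0.7],[0,0,0,0,0,0,0.7]]'
python3 - <<'E'
from h import *
s=manip.sense(); print(s['tcp_pos'])
im,c=snap('wrist'); np.save('w5.npy',im); np.save('w5c.npy',c,allow_pickle=True)
save(im,'w5.png'); np.set_printoptions(suppress=True)
print(proj(c,[[.545,-.398,.02],[.6211,-.4053,.01]]))
h=cv2.cvtColor(im,cv2.COLOR_RGB2HSV).astype(int)
u,v=proj(c,[[.545,-.398,.02]])[0]
b=blob(h[...,2]<65,u,v)
if b is not None:
    p=np.argwhere(b)[:,::-1].astype(np.float32); rc=cv2.minAreaRect(p); print(len(p),rc,[onz(c,*q,.02).round(4) for q in cv2.boxPoints(rc)])
E
```

```text
t: 11.55
tcp_pos: [0.5448, -0.3725, 0.153]
tool_rot: [1.0, -0.03, 0.0, 0.0]
force: [-0.4, -0.2, 0.2]
finger_gap: 0.702
gripper_force: 0.0
[ 0.54483794 -0.37252348  0.15296808]
[[353.01370664 187.27504912]
 [357.66306366  95.34343355]]
```

View pics/w5.png

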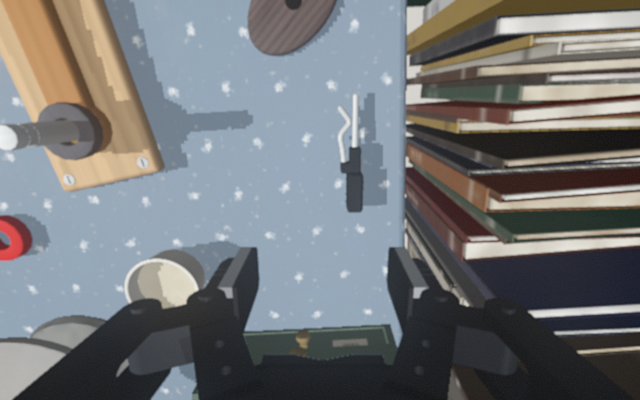

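The clip is straight ahead: leg tip at (355,95), grip back edge at (355,211), bowed leg on the left at (343,120). The books start at u≈405. I've used all my pictures, so from here on I rely on numbers.

Run:
```python
from h import *
np.set_printoptions(suppress=True)
im=np.load('w5.npy'); c=np.load('w5c.npy',allow_pickle=True).item()
h=cv2.cvtColor(im,cv2.COLOR_RGB2HSV).astype(int); V,S=h[...,2],h[...,1]
for v in range(86,146,4):  # leg: bright, low sat
    us=[u for u in range(330,372) if V[v,u]>150 and S[v,u]<35]; print(v,us)
for v in range(144,220,5):
    us=[u for u in range(330,376) if V[v,u]<65]; print(v,us[:1],us[-1:],len(us))
```

```text
86 [330, 331, 332, 333, 334, 335, 358, 359]
90 [331]
94 [352, 353, 354, 355, 356, 357, 358]
98 [352, 353, 354, 355, 356, 357, 358]
102 [352, 353, 354, 355, 356, 357, 358]
106 [338, 339, 340, 341, 342, 352, 353, 354, 355, 356, 357, 358]
110 [337, 338, 339, 340, 341, 342, 343, 344, 352, 353, 354, 355, 356, 357]
114 [341, 342, 343, 344, 345, 346, 347, 352, 353, 354, 355, 356, 357]
118 [344, 345, 346, 347, 348, 349, 350, 351, 352, 353, 354, 355, 356, 357, 358]
122 [345, 346, 347, 348, 349, 350, 351, 352, 353, 354, 355, 356, 357]
126 [342, 343, 344, 345, 346, 347, 348, 349, 351, 352, 353, 354, 355, 356, 357]
130 [339, 340, 341, 342, 343, 344, 345, 346, 351, 352, 353, 354, 355, 356, 357, 358, 360, 361, 362, 363, 364, 365]
134 [338, 339, 340, 341, 342, 343, 351, 352, 353, 354, 355, 356, 357, 358, 359, 360, 361, 362, 363, 364]
138 [337, 338, 339, 340, 341, 342, 351, 352, 353, 354, 355, 356, 357, 362]
142 [338, 339, 340, 341, 342, 343, 351, 352, 353, 354, 355, 356, 357]
144 [] [] 0
149 [] [] 0
154 [] [] 0
159 [] [] 0
164 [] [] 0
169 [] [] 0
174 [] [] 0
179 [] [] 0
184 [] [] 0
189 [] [] 0
194 [] [] 0
199 [] [] 0
204 [] [] 0
209 [] [] 0
214 [] [] 0
219 [] [] 0
```

Run:
```python
from h import *
np.set_printoptions(suppress=True)
im=np.load('w5.npy'); c=np.load('w5c.npy',allow_pickle=True).item()
h=cv2.cvtColor(im,cv2.COLOR_RGB2HSV).astype(int); V,S=h[...,2],h[...,1]
for v in range(146,218,6):
    us=[u for u in range(330,376) if V[v,u]<90 and S[v,u]<48]; print(v,us[:1],us[-1:],len(us),V[v,356],S[v,356])
print([ (v,V[v,355]) for v in range(204,218)])
a=onz(c,355,93,.0125); b=onz(c,354.2,140,.0125); g=onz(c,354.8,211.5,.02)
yaw=np.arctan2(*(a-b)[1::-1]); print(a,b,g,'yaw',np.degrees(yaw),'grip from back',g+.018*np.array([np.cos(yaw),np.sin(yaw),0]),'from tip',a-.084*np.array([np.cos(yaw),np.sin(yaw),0]))
```

```text
146 [] [] 0 169 6
152 [350] [359] 10 79 39
158 [350] [359] 10 78 43
164 [342] [358] 16 76 37
170 [342] [359] 18 79 32
176 [348] [361] 14 74 41
182 [348] [361] 14 78 39
188 [348] [361] 14 77 40
194 [348] [361] 14 79 39
200 [348] [361] 14 81 41
206 [348] [360] 13 81 35
212 [] [] 0 143 52
[(204, np.int64(81)), (205, np.int64(81)), (206, np.int64(79)), (207, np.int64(81)), (208, np.int64(81)), (209, np.int64(80)), (210, np.int64(81)), (211, np.int64(99)), (212, np.int64(143)), (213, np.int64(178)), (214, np.int64(187)), (215, np.int64(185)), (216, np.int64(186)), (217, np.int64(185))]
[ 0.62303725 -0.40290571  0.0125    ] [ 0.58475948 -0.4010115   0.0125    ] [ 0.52270792 -0.3988441   0.02      ] yaw -2.833020421605207 grip from back [ 0.54068592 -0.39973376  0.02      ] from tip [ 0.53913991 -0.39875398  0.0125    ]
```

```bash
python3 -m handwheel '[[-5,-11.5,-30,0,0,0.5,0.7],[0,0,-40,0,0,0,0.7],[0,0,-40,0,0,0,0.7],[0,0,-25,0,0,0,0.7],[0,0,-9,0,0,0,0.7],[0,0,-5,0,0,0,0.7],[0,0,0,0,0,0,0.5],[0,0,0,0,0,0,0.4],[0,0,0,0,0,0,0.3],[0,0,0,0,0,0,0.25]]' 60
```

```text
t: 12.85
tcp_pos: [0.5397, -0.3844, 0.0039]
tool_rot: [1.0, -0.026, 0.0, 0.001]
force: [-0.3, -0.2, 2.0]
finger_gap: 0.251
gripper_force: 0.5
```

```bash
python3 -m handwheel '[[0,0,0,0,0,0,0.2],[0,0,0,0,0,0,0],[0,0,0,0,0,0,0],[0,0,0,0,0,0,0],[0,0,0,0,0,0,0],[0,0,10,0,0,0,0],[0,0,30,0,0,0,0],[0,0,40,0,0,0,0],[0,0,40,0,0,0,0],[0,0,0,0,0,0,0]]' 60
```

```text
t: 14.1
tcp_pos: [0.541, -0.3853, 0.127]
tool_rot: [1.0, -0.026, 0.003, 0.002]
force: [0.3, 0.3, -0.8]
finger_gap: 0.147
gripper_force: 61.5
```

```bash
cat > leg.py <<'E'
from h import *
np.set_printoptions(suppress=True,precision=4)
s=manip.sense(); T=np.array(s['tcp_pos']); q=s['tool_rot']; yaw=2*np.arctan2(q[1],q[0])
ex=np.array([np.cos(yaw),np.sin(yaw),0]); ey=np.array([-ex[1],ex[0],0]); z=T[2]+.006
im,c=snap('wrist'); np.save('leg.npy',im); np.save('legc.npy',c,allow_pickle=True)
h=cv2.cvtColor(im,cv2.COLOR_RGB2HSV).astype(int); V,S=h[...,2],h[...,1]
print(T,np.degrees(yaw),s['force'],'t',s['t'])
for d in range(44,96,3):
    u,v=proj(c,[T+ex*d/1e3+[0,0,.006]])[0]; vi=int(round(v))
    us=[k for k in range(int(u)-40,int(u)+41) if 0<=k<640 and 0<=vi<400 and S[vi,k]<25 and V[vi,k]>100]
    print(d,round(u,1),vi,us)
E
python3 leg.py
```

```text
[ 0.541  -0.3853  0.127 ] -2.927279143782732 [ 0.3158  0.3351 -0.7551] t 14.1
44 325.2 172 [289, 290, 291, 292, 293, 294, 295, 296, 297, 298, 299, 317, 318, 319, 320, 321, 322, 323, 324, 325, 326, 327, 328]
47 325.2 165 [288, 289, 290, 291, 292, 293, 294, 295, 296, 297, 298, 317, 318, 319, 320, 321, 322, 323, 324, 325, 326, 327, 328]
50 325.2 158 [288, 289, 290, 291, 292, 293, 294, 295, 296, 297, 298, 317, 318, 319, 320, 321, 322, 323, 324, 325, 326, 327, 328]
53 325.2 151 [290, 291, 292, 293, 294, 295, 296, 297, 298, 299, 300, 301, 302, 317, 318, 319, 320, 321, 322, 323, 324, 325, 326, 327, 328]
56 325.2 143 [295, 296, 297, 298, 299, 300, 301, 302, 303, 304, 305, 306, 307, 308, 317, 318, 319, 320, 321, 322, 323, 324, 325, 326, 327, 328]
59 325.3 136 [286, 287, 288, 289, 290, 291, 292, 301, 302, 303, 304, 305, 306, 307, 308, 309, 310, 311, 312, 313, 314, 315, 316, 317, 318, 319, 320, 321, 322, 323, 324, 325, 326, 327, 328, 346, 347, 348, 349, 350, 351]
62 325.3 129 [304, 305, 306, 307, 308, 309, 310, 311, 312, 313, 314, 317, 318, 319, 320, 321, 322, 323, 324, 325, 326, 327, 328]
65 325.3 121 [299, 300, 301, 302, 303, 304, 305, 306, 307, 308, 309, 310, 311, 317, 318, 319, 320, 321, 322, 323, 324, 325, 326, 327, 328]
68 325.3 114 [293, 294, 295, 296, 297, 298, 299, 300, 301, 302, 303, 304, 305, 306, 317, 318, 319, 320, 321, 322, 323, 324, 325, 326, 327, 328]
71 325.3 106 [287, 288, 289, 290, 291, 292, 293, 294, 295, 296, 297, 298, 299, 300, 317, 318, 319, 320, 321, 322, 323, 324, 325, 326, 327, 328]
74 325.3 98 [287, 288, 289, 290, 291, 292, 293, 294, 317, 318, 319, 320, 321, 322, 323, 324, 325, 326, 327, 328]
77 325.4 90 [317, 318, 319, 320, 321, 322, 323, 324, 325, 326, 327, 328, 344]
80 325.4 83 [313, 314, 315, 316, 317, 318, 319, 320, 321, 322, 323, 324, 325, 326, 327, 328]
83 325.4 74 [317, 318, 319, 320, 321, 322, 323, 324, 325, 326, 327, 328]
86 325.4 66 []
89 325.4 58 []
92 325.5 50 []
95 325.5 41 []
```

The leg is straight along the tool's x, with its tip about 84.5 mm ahead and centred in the grip. I'll carry the clip over the pin, turned to the jig's axis, and touch the pin's top gently with the leg to get the height.

```bash
python3 -m handwheel '[[3,40,0,0,0,4,0],[3,40,0,0,0,4.1,0],[3,40,0,0,0,4,0],[3,40,0,0,0,0,0],[2.7,36.5,0,0,0,0,0],[0,0,-10,0,0,0,0],[0,0,-10,0,0,0,0],[0,0,0,0,0,0,0],[0,0,0,0,0,0,0],[0,0,0,0,0,0,0]]'; python3 leg.py | head -1
python3 - <<'E'
from h import *
# jig edges in w4 (rows): baseboard left/right + arm edges -> yaw
c=np.load('w4c.npy',allow_pickle=True).item(); im=np.load('w4.npy')
h=cv2.cvtColor(im,cv2.COLOR_RGB2HSV).astype(int)
wood=((h[...,0]<25)&(h[...,1]>60)).astype(np.uint8)
L=[];
for v in range(40,220,10):
    us=[u for u in range(255,385) if wood[v,u]]; L.append(onz(c,us[0]-.5,v,.016))
L=np.array(L); a=np.polyfit(L[:,0],L[:,1],1); print('yaw left edge',np.degrees(np.arctan(a[0])),np.std(L[:,1]-np.polyval(a,L[:,0])))
d=abs(np.array([.607,-.1795,0])-L[0]); n=np.array([-np.sin(np.arctan(a[0])),np.cos(np.arctan(a[0]))]); print('edge dist',n@(L.mean(0)[:2]-[.6073,-.1795]))
E
```

```text
t: 15.4
tcp_pos: [0.5542, -0.1882, 0.1035]
tool_rot: [0.997, 0.079, 0.0, 0.0]
force: [0.0, -0.9, -1.0]
finger_gap: 0.146
gripper_force: 61.5
[ 0.5542 -0.1882  0.1035] 9.106062619788442 [ 0.0312 -0.9355 -1.0492] t 15.4
yaw left edge 9.386682679435182 0.00028191941103241654
edge dist 0.04426810518034064
```

```bash
python3 -m handwheel '[[0,0,-3,0,0,0.2,0],[0,0,-3,0,0,0,0],[0,0,-1,0,0,0,0],[0,0,-1,0,0,0,0],[0,0,-0.5,0,0,0,0],[0,0,-0.5,0,0,0,0],[0,0,0,0,0,0,0],[0,0,0,0,0,0,0],[0,0,0,0,0,0,0],[0,0,0,0,0,0,0]]'|egrep 'tcp|force'
python3 -m handwheel '[[0,0,-0.2,0,0,0,0],[0,0,-0.2,0,0,0,0],[0,0,-0.2,0,0,0,0],[0,0,-0.2,0,0,0,0],[0,0,-0.2,0,0,0,0],[0,0,-0.2,0,0,0,0],[0,0,-0.2,0,0,0,0],[0,0,-0.2,0,0,0,0],[0,0,0,0,0,0,0],[0,0,0,0,0,0,0]]'|egrep 'tcp|force'
```

```text
tcp_pos: [0.5541, -0.1874, 0.0943]
force: [0.0, -0.6, -0.7]
gripper_force: 61.5
tcp_pos: [0.5541, -0.1874, 0.0927]
force: [-1.1, -0.5, -0.9]
gripper_force: 61.5
```

```bash
python3 -m handwheel '[[0,-1,-0.2,0,0,0,0],[0,0,-0.2,0,0,0,0],[0,0,-0.2,0,0,0,0],[0,0,-0.2,0,0,0,0],[0,0,-0.2,0,0,0,0],[0,0,-0.2,0,0,0,0],[0,0,-0.2,0,0,0,0],[0,0,-0.1,0,0,0,0],[0,0,0,0,0,0,0],[0,0,0,0,0,0,0]]'|egrep 'tcp|force'
```

```text
tcp_pos: [0.5541, -0.1884, 0.0912]
force: [0.6, 0.8, -1.9]
gripper_force: 61.5
```

```bash
python3 -m handwheel '[[0,0,-0.2,0,0,0,0],[0,0,-0.2,0,0,0,0],[0,0,-0.2,0,0,0,0],[0,0,-0.2,0,0,0,0],[0,0,-0.2,0,0,0,0],[0,0,-0.2,0,0,0,0],[0,0,0,0,0,0,0],[0,0,0,0,0,0,0],[0,0,0,0,0,0,0],[0,0,0,0,0,0,0]]'|egrep 'tcp|force'
```

```text
tcp_pos: [0.5541, -0.1884, 0.09]
force: [0.2, 0.6, -0.3]
gripper_force: 61.5
```

```bash
python3 -m handwheel '[[0,0,-0.2,0,0,0,0],[0,0,-0.2,0,0,0,0],[0,0,-0.2,0,0,0,0],[0,0,-0.2,0,0,0,0],[0,0,-0.2,0,0,0,0],[0,0,-0.2,0,0,0,0],[0,0,0,0,0,0,0],[0,0,0,0,0,0,0],[0,0,0,0,0,0,0],[0,0,0,0,0,0,0]]'|egrep 'tcp|force'
```

```text
tcp_pos: [0.554, -0.1884, 0.0888]
force: [-0.2, -0.4, -0.8]
gripper_force: 61.5
```

Run:
```python
from h import *
for i in range(3):
    manip.snapshot('wrist'); print(np.round(manip.sense()['force'],2),np.round(manip.sense()['ft_torque'],3),manip.sense()['t'])
```

```text
[-0.4  -0.49 -0.64] [0.02  0.001 0.014] 21.75
[-0.44 -0.02  0.14] [ 0.036  0.034 -0.005] 21.8
[-0.07 -0.92 -0.92] [ 0.01   0.056 -0.002] 21.85
```

```bash
python3 -m handwheel '[[0,0,-0.2,0,0,0,0],[0,0,-0.2,0,0,0,0],[0,0,-0.2,0,0,0,0],[0,0,-0.2,0,0,0,0],[0,0,-0.2,0,0,0,0],[0,0,-0.2,0,0,0,0],[0,0,0,0,0,0,0],[0,0,0,0,0,0,0],[0,0,0,0,0,0,0],[0,0,0,0,0,0,0]]'|egrep 'tcp|^force'; python3 -c "from station import manip;print(manip.sense()['ft_torque'])"
```

```text
tcp_pos: [0.554, -0.1884, 0.0876]
force: [0.1, -0.1, -1.3]
[-0.04457847 -0.07045287  0.01725129]
```

```bash
python3 -m handwheel '[[0,0,-0.2,0,0,0,0],[0,0,-0.2,0,0,0,0],[0,0,-0.2,0,0,0,0],[0,0,-0.2,0,0,0,0],[0,0,-0.2,0,0,0,0],[0,0,-0.2,0,0,0,0],[0,0,0,0,0,0,0],[0,0,0,0,0,0,0],[0,0,0,0,0,0,0],[0,0,0,0,0,0,0]]'|egrep 'tcp|^force'; python3 -c "from station import manip;print(manip.sense()['ft_torque'])"
```

```text
tcp_pos: [0.5541, -0.1885, 0.0868]
force: [-1.7, 0.7, 5.0]
[0.12328533 0.04300516 0.03163093]
```

Contact: the commanded TCP z was 0.0864 and 5 N appeared at 0.0868, so the pin's top is at about 0.090 and the leg will be level with the hole at TCP z ≈ 0.0713. Before backing off I check what stands behind, namely the white pot.

Run:
```python
from h import *
np.set_printoptions(suppress=True,precision=4)
c=np.load('w4c.npy',allow_pickle=True).item(); t=manip.get_calibration('top')
for z in(.034,.05,.07): print(z,'w4',onz(c,336,331,z),np.linalg.norm(onz(c,304,331,z)-onz(c,368,331,z)),'top',onz(t,387,239,z))
```

```text
0.034 w4 [ 0.4625 -0.2198  0.034 ] 0.06594141230510374 top [ 0.4612 -0.2219  0.034 ]
0.05 w4 [ 0.4746 -0.217   0.05  ] 0.062274999003790396 top [ 0.46   -0.2193  0.05  ]
0.07 w4 [ 0.4898 -0.2134  0.07  ] 0.05769198237714869 top [ 0.4586 -0.2161  0.07  ]
```

```bash
python3 -m handwheel '[[0,0,4,0,0,0,0],[0,0,4,0,0,0,0],[-12.5,-2.3,0,0,0,0,0],[-12.5,-2.3,0,0,0,0,0],[-12.5,-2.2,0,0,0,0,0],[-12.2,-2.2,0,0,0,0,0],[0,0,0,0,0,0,0],[0,0,0,0,0,0,0],[0,0,0,0,0,0,0],[0,0,0,0,0,0,0]]'|egrep 'tcp|^force'; python3 leg.py
```

```text
tcp_pos: [0.5047, -0.1974, 0.0944]
force: [0.1, 0.7, -1.7]
[ 0.5047 -0.1974  0.0944] 9.392085707829224 [ 0.0782  0.6955 -1.6748] t 25.6
44 324.9 172 [289, 290, 291, 292, 293, 294, 295, 296, 297, 298, 299, 317, 318, 319, 320, 321, 322, 323, 324, 325, 326, 327, 328]
47 324.9 165 [288, 289, 290, 291, 292, 293, 294, 295, 296, 297, 317, 318, 319, 320, 321, 322, 323, 324, 325, 326, 327, 328]
50 324.9 158 [288, 289, 290, 291, 292, 293, 294, 295, 296, 297, 298, 317, 318, 319, 320, 321, 322, 323, 324, 325, 326, 327, 328, 338, 339, 340, 341, 342, 343, 344]
53 324.9 151 [290, 291, 292, 293, 294, 295, 296, 297, 298, 299, 300, 301, 302, 317, 318, 319, 320, 321, 322, 323, 324, 325, 326, 327, 328]
56 324.9 144 [294, 295, 296, 297, 298, 299, 300, 301, 302, 303, 304, 305, 306, 307, 308, 317, 318, 319, 320, 321, 322, 323, 324, 325, 326, 327, 328]
59 324.9 137 [300, 301, 302, 303, 304, 305, 306, 307, 308, 309, 310, 311, 312, 313, 314, 317, 318, 319, 320, 321, 322, 323, 324, 325, 326, 327, 328]
62 325.0 129 [304, 305, 306, 307, 308, 309, 310, 311, 312, 313, 314, 315, 316, 317, 318, 319, 320, 321, 322, 3
[... 889 characters left out ...]
.1 67 [292, 293, 294, 295, 296, 297, 298, 299, 300, 301, 302, 303, 304, 305, 306, 307, 308, 309, 310, 311, 312, 313, 314, 315, 316, 317, 318, 320, 321, 322, 323, 324, 325, 326, 329, 330, 331, 332, 334, 335, 336, 337, 340, 341, 342, 344]
89 325.1 58 [288, 289, 290, 291, 292, 293, 294, 295, 297, 298, 299, 300, 301, 303, 304, 305, 306, 307, 308]
92 325.1 50 [285, 286, 287, 288, 289, 290, 291, 292, 293, 294, 295, 296, 297, 298, 300, 301, 302, 303, 311, 312, 313, 314, 315, 316, 317]
95 325.1 42 [285, 286, 287, 288, 289, 290, 291, 292, 293, 294, 295, 296, 297, 299, 300, 301, 309, 310, 311, 312, 313, 314, 315, 316, 317, 318, 319, 320, 321, 322, 323, 324, 325, 326, 327, 328, 329, 330, 331, 332, 333]
```

Run:
```python
from h import *
np.set_printoptions(suppress=True,precision=4)
im=np.load('leg.npy'); c=np.load('legc.npy',allow_pickle=True).item()
h=cv2.cvtColor(im,cv2.COLOR_RGB2HSV).astype(int)
print(proj(c,[[.607,-.1795,.0903],[.599,-.1795,.0903],[.607,-.1795,.042],[.607,-.1795,.03]]))
for v in range(14,76,4):
    print(v,[(int(h[v,u,1]),int(h[v,u,2])) for u in range(296,352,3)])
```

```text
[[322.6287  22.0739]
 [319.4584  43.4151]
 [322.6298  42.7949]
 [322.63    46.3819]]
14 [(10, 104), (7, 104), (4, 115), (4, 205), (4, 200), (4, 200), (3, 200), (3, 199), (3, 200), (3, 198), (4, 198), (3, 196), (4, 195), (4, 196), (4, 194), (5, 153), (10, 100), (10, 99), (13, 99)]
18 [(7, 104), (10, 104), (2, 148), (3, 204), (4, 199), (3, 199), (3, 199), (4, 199), (4, 199), (4, 199), (4, 198), (4, 197), (3, 195), (4, 195), (4, 194), (4, 172), (15, 100), (10, 99), (13, 100)]
22 [(10, 105), (8, 102), (5, 106), (2, 206), (4, 198), (3, 198), (3, 197), (4, 198), (4, 197), (4, 197), (4, 196), (3, 194), (3, 193), (4, 193), (4, 192), (4, 136), (10, 100), (13, 101), (8, 98)]
26 [(7, 104), (10, 102), (13, 102), (1, 180), (3, 197), (3, 197), (3, 196), (4, 195), (4, 196), (4, 195), (4, 195), (4, 194), (4, 194), (4, 193), (3, 186), (7, 104), (13, 102), (10, 98), (8, 100)]
30 [(10, 105), (8, 102), (8, 100), (4, 137), (3, 190), (3, 199), (1, 197), (4, 198), (3, 197), (4, 197), (3, 196), (3, 196), (4, 196), (3, 192), (4, 136), (6, 90), (9, 82), (11, 95), (11, 93)]
34 [(10, 101), (5, 104), (5, 99), (5
[... 1428 characters left out ...]
), (48, 107), (28, 101), (10, 99), (5, 100), (10, 103), (13, 102), (8, 100), (11, 96), (9, 89), (9, 86)]
66 [(10, 104), (8, 102), (7, 104), (10, 103), (7, 104), (10, 104), (10, 104), (10, 106), (8, 101), (12, 106), (8, 101), (5, 102), (8, 101), (8, 102), (10, 100), (8, 102), (8, 97), (11, 97), (13, 97)]
70 [(8, 100), (8, 102), (7, 103), (5, 102), (10, 106), (7, 103), (5, 103), (7, 104), (4, 141), (2, 149), (0, 108), (5, 100), (8, 99), (7, 103), (10, 100), (10, 102), (10, 100), (8, 96), (26, 88)]
74 [(82, 187), (25, 104), (8, 102), (10, 100), (7, 104), (7, 104), (8, 101), (3, 161), (2, 206), (4, 192), (3, 153), (2, 106), (8, 101), (8, 100), (10, 101), (13, 100), (11, 96), (41, 94), (89, 149)]
```

Lateral alignment is within 0.3 mm: the pin top is centred at u≈322 and the leg at 322.5. I lower the clip to the hole's level.

```bash
python3 -m handwheel '[[0,0,-8,0,0,0,0],[0,0,-8,0,0,0,0],[0,0,-5,0,0,0,0],[0,0,-2,0,0,0,0],[0,0,0,0,0,0,0],[2.96,0.49,0,0,0,0,0],[2.96,0.49,0,0,0,0,0],[0,0,0,0,0,0,0],[0,0,0,0,0,0,0],[0,0,0,0,0,0,0]]'|egrep 'tcp|^force'
```

```text
tcp_pos: [0.5102, -0.1964, 0.0714]
force: [-0.5, 0.1, -0.6]
```

```bash
python3 -m handwheel '[[1.5,0.25,0,0,0,0,0],[1.5,0.25,0,0,0,0,0],[1.5,0.25,0,0,0,0,0],[0.5,0.08,0,0,0,0,0],[0.5,0.08,0,0,0,0,0],[0.5,0.08,0,0,0,0,0],[0.5,0.08,0,0,0,0,0],[0.5,0.08,0,0,0,0,0],[0,0,0,0,0,0,0],[0,0,0,0,0,0,0]]'|egrep 'tcp|^force'
```

```text
tcp_pos: [0.5172, -0.1953, 0.0714]
force: [-0.3, -0.8, -0.3]
```

```bash
python3 -m handwheel '[[0.25,0.04,0,0,0,0,0],[0.25,0.04,0,0,0,0,0],[0.25,0.04,0,0,0,0,0],[0.25,0.04,0,0,0,0,0],[0.25,0.04,0,0,0,0,0],[0.25,0.04,0,0,0,0,0],[0,0,0,0,0,0,0],[0,0,0,0,0,0,0],[0,0,0,0,0,0,0],[0,0,0,0,0,0,0]]'|egrep 'tcp|^force'
```

```text
tcp_pos: [0.5188, -0.1951, 0.0714]
force: [0.4, 1.0, -0.6]
```

```bash
python3 -m handwheel '[[0.3,0.05,0,0,0,0,0],[0.3,0.05,0,0,0,0,0],[0.3,0.05,0,0,0,0,0],[0.3,0.05,0,0,0,0,0],[0.3,0.05,0,0,0,0,0],[0.3,0.05,0,0,0,0,0],[0,0,0,0,0,0,0],[0,0,0,0,0,0,0],[0,0,0,0,0,0,0],[0,0,0,0,0,0,0]]'|egrep 'tcp|^force'
```

```text
tcp_pos: [0.5206, -0.1948, 0.0714]
force: [-0.4, 0.3, -0.1]
```

```bash
python3 -m handwheel '[[0.4,0.07,0,0,0,0,0],[0.4,0.07,0,0,0,0,0],[0.4,0.07,0,0,0,0,0],[0.4,0.07,0,0,0,0,0],[0.4,0.07,0,0,0,0,0],[0.4,0.07,0,0,0,0,0],[0.4,0.07,0,0,0,0,0],[0,0,0,0,0,0,0],[0,0,0,0,0,0,0],[0,0,0,0,0,0,0]]'|egrep 'tcp|^force'
```

```text
tcp_pos: [0.5234, -0.1943, 0.0714]
force: [0.3, -0.7, -0.7]
```

The leg is in the hole with no contact force. I advance to just before the bowed leg meets the pin.

```bash
python3 -m handwheel '[[1.6,0.26,0,0,0,0,0],[1.6,0.26,0,0,0,0,0],[1.6,0.26,0,0,0,0,0],[1.6,0.26,0,0,0,0,0],[1.6,0.26,0,0,0,0,0],[1.6,0.26,0,0,0,0,0],[1.6,0.26,0,0,0,0,0],[0,0,0,0,0,0,0],[0,0,0,0,0,0,0],[0,0,0,0,0,0,0]]'|egrep 'tcp|^force'
```

```text
tcp_pos: [0.5345, -0.1924, 0.0714]
force: [-1.1, 0.2, -1.1]
```

```bash
python3 -m handwheel '[[1,0.16,0,0,0,0,0],[1,0.16,0,0,0,0,0],[0.5,0.08,0,0,0,0,0],[0.5,0.08,0,0,0,0,0],[0.5,0.08,0,0,0,0,0],[0.5,0.08,0,0,0,0,0],[0.5,0.08,0,0,0,0,0],[0.5,0.08,0,0,0,0,0],[0,0,0,0,0,0,0],[0,0,0,0,0,0,0]]'|egrep 'tcp|^force'
```

```text
tcp_pos: [0.5386, -0.191, 0.0711]
force: [-5.1, 2.5, -1.1]
```

```bash
python3 -m handwheel '[[0.4,0.07,0,0,0,0,0],[0.4,0.07,0,0,0,0,0],[0.4,0.07,0,0,0,0,0],[0.4,0.07,0,0,0,0,0],[0.4,0.07,0,0,0,0,0],[0,0,0,0,0,0,0],[0,0,0,0,0,0,0],[0,0,0,0,0,0,0],[0,0,0,0,0,0,0],[0,0,0,0,0,0,0]]'|egrep 'tcp|^force'
```

```text
tcp_pos: [0.5394, -0.1906, 0.071]
force: [-6.7, 0.8, 0.0]
```

```bash
python3 -m handwheel '[[0.4,0.07,0,0,0,0,0],[0.4,0.07,0,0,0,0,0],[0.4,0.07,0,0,0,0,0],[0.4,0.07,0,0,0,0,0],[0.4,0.07,0,0,0,0,0],[0,0,0,0,0,0,0],[0,0,0,0,0,0,0],[0,0,0,0,0,0,0],[0,0,0,0,0,0,0],[0,0,0,0,0,0,0]]'|egrep 'tcp|^force'
```

```text
tcp_pos: [0.5398, -0.1903, 0.071]
force: [-11.0, -0.3, 2.8]
```

```bash
python3 -m handwheel '[[0,0.4,0.2,0,0,0,0],[0,0.4,0.2,0,0,0,0],[0,0.2,0.1,0,0,0,0],[0,0,0,0,0,0,0],[0,0,0,0,0,0,0],[0,0,0,0,0,0,0],[0,0,0,0,0,0,0],[0,0,0,0,0,0,0],[0,0,0,0,0,0,0],[0,0,0,0,0,0,0]]'
python3 - <<'E'
from h import *
s=manip.sense(); print(s['tcp_pos'],np.degrees(2*np.arctan2(s['tool_rot'][1],s['tool_rot'][0])),s['ft_torque'],s['force'])
im,c=snap('wrist'); np.save('leg2.npy',im)
h=cv2.cvtColor(im,cv2.COLOR_RGB2HSV).astype(int); V,S=h[...,2],h[...,1]
for v in range(60,180,6): print(v,[k for k in range(270,350) if S[v,k]<25 and V[v,k]>120])
E
```

```text
t: 38.15
tcp_pos: [0.5398, -0.19, 0.0712]
tool_rot: [0.997, 0.082, -0.004, -0.001]
force: [-11.8, -2.6, 0.7]
finger_gap: 0.146
gripper_force: 61.7
[ 0.53979042 -0.19000369  0.07124214] 9.402401080763102 [-0.43046693  1.75751364 -0.04309784] [-11.75703693  -2.57838117   0.74274451]
60 []
66 []
72 [318, 319, 320, 321, 322, 323, 324, 325, 326, 327]
78 [316, 317, 318, 319, 320, 321, 322, 323, 324, 325, 326, 327, 328]
84 [316, 317, 318, 319, 320, 321, 322, 323, 324, 325, 326, 327, 328]
90 [317, 318, 319, 320, 321, 322, 323, 324, 325, 326, 327, 328, 329, 330]
96 [287, 288, 289, 290, 312, 313, 314, 315, 316, 317, 318, 319, 320, 321, 322, 323, 324, 325, 326, 327, 328, 329, 330, 331, 332, 333, 334, 335, 336, 337, 338, 339, 340, 341]
102 [284, 285, 286, 287, 288, 289, 290, 291, 292, 293, 294, 295, 307, 308, 309, 310, 311, 312, 313, 314, 315, 316, 317, 318, 319, 320, 321, 322, 323, 324, 325, 326, 327, 328, 329, 330, 331, 332, 333, 334, 335, 336, 337, 338, 339, 340, 341, 342, 343, 344, 345, 346]
108 [284, 287, 288, 289, 290, 291, 292, 293, 294, 295, 296, 297, 298, 299, 300, 305, 306, 307, 308, 3
[... 1348 characters left out ...]
 305, 306, 307, 316, 317, 318, 319, 320, 321, 322, 323, 324, 325, 326, 327, 328]
150 [291, 292, 293, 294, 295, 296, 297, 298, 299, 300, 301, 317, 318, 319, 320, 321, 322, 323, 324, 325, 326, 327, 328]
156 [288, 289, 290, 291, 292, 293, 294, 295, 296, 297, 298, 318, 319, 320, 321, 322, 323, 324, 325, 326, 327, 328]
162 [288, 289, 290, 291, 292, 293, 294, 295, 296, 297, 318, 319, 320, 321, 322, 323, 324, 325, 326, 327]
168 [270, 271, 272, 273, 274, 275, 276, 288, 289, 290, 291, 292, 293, 294, 295, 296, 297, 318, 319, 320, 321, 322, 323, 324, 325, 326, 327]
174 [270, 271, 272, 273, 274, 275, 276, 290, 291, 292, 293, 294, 295, 296, 297, 298, 299, 318, 319, 320, 321, 322, 323, 324, 325, 326, 327]
```

```bash
python3 -m handwheel '[[0,-0.5,0,0,0,0,0],[0,-0.5,0,0,0,0,0],[0,0,0,0,0,0,0],[0,0,0,0,0,0,0],[0.3,0.05,0,0,0,0,0],[0.3,0.05,0,0,0,0,0],[0,0,0,0,0,0,0],[0,0,0,0,0,0,0],[0,0,0,0,0,0,0],[0,0,0,0,0,0,0]]'|egrep 'tcp|^force'
```

```text
tcp_pos: [0.5399, -0.1902, 0.0712]
force: [-12.1, -1.2, 2.1]
```

```bash
python3 -m handwheel '[[0,-0.5,0.2,0,0,0,0],[0,-0.5,0.2,0,0,0,0],[0,-0.5,0,0,0,0,0],[0,0,0,0,0,0,0],[0,0,0,0,0,0,0],[0,0,0,0,0,0,0],[0,0,0,0,0,0,0],[0,0,0,0,0,0,0],[0,0,0,0,0,0,0],[0,0,0,0,0,0,0]]'|egrep 'tcp|^force'
```

```text
tcp_pos: [0.5399, -0.1906, 0.0713]
force: [-10.1, 0.9, -0.3]
```

```bash
python3 -m handwheel '[[0.3,-0.2,0,0,0,0,0],[0.3,-0.2,0,0,0,0,0],[0.3,-0.2,0,0,0,0,0],[0,0,0,0,0,0,0],[0,0,0,0,0,0,0],[0,0,0,0,0,0,0],[0,0,0,0,0,0,0],[0,0,0,0,0,0,0],[0,0,0,0,0,0,0],[0,0,0,0,0,0,0]]'|egrep 'tcp|^force'
```

```text
tcp_pos: [0.5443, -0.1903, 0.072]
force: [-2.5, 7.0, 1.2]
```

```bash
python3 -m handwheel '[[0.4,0.1,-0.1,0,0,0,0],[0.4,0.1,-0.1,0,0,0,0],[0.4,0.1,-0.1,0,0,0,0],[0.4,0.1,0,0,0,0,0],[0.4,0.1,0,0,0,0,0],[0.4,0.1,0,0,0,0,0],[0,0,0,0,0,0,0],[0,0,0,0,0,0,0],[0,0,0,0,0,0,0],[0,0,0,0,0,0,0]]'|egrep 't:|tcp|^force'
```

```text
t: 43.2
tcp_pos: [0.5445, -0.1901, 0.0718]
tool_rot: [0.997, 0.082, -0.003, -0.002]
force: [-8.5, 4.7, 3.5]
```

```bash
python3 -m handwheel '[[0,0,0.3,0,0,0,0],[0,-0.2,0.3,0,0,0,0],[0,-0.3,0,0,0,0,0],[0,0,0,0,0,0,0],[0.3,0.05,0,0,0,0,0],[0.3,0.05,0,0,0,0,0],[0,0,0,0,0,0,0],[0,0,0,0,0,0,0],[0,0,0,0,0,0,0],[0,0,0,0,0,0,0]]'|egrep 'tcp|^force'; python3 -c "
from station import manip;s=manip.sense();print(s['tool_rot'])"
```

```text
tcp_pos: [0.5446, -0.1902, 0.072]
force: [-8.9, 4.7, 3.0]
[ 0.99658301  0.08247122 -0.00369753 -0.00267214]
```

```bash
python3 -m handwheel '[[0,0,0,0.08,-0.5,0,0],[0,0,0,0.03,-0.2,0,0],[0,0,0,0,0,0,0],[0,0,0,0,0,0,0],[0.3,-0.1,0,0,0,0,0],[0.3,-0.1,0,0,0,0,0],[0,0,0,0,0,0,0],[0,0,0,0,0,0,0],[0,0,0,0,0,0,0],[0,0,0,0,0,0,0]]'|egrep 'tcp|^force'; python3 -c "
from station import manip;s=manip.sense();print(s['tool_rot'])"
```

```text
tcp_pos: [0.5451, -0.1901, 0.0713]
force: [-6.9, 4.8, -1.5]
[ 0.9965872   0.08244351  0.00225852 -0.00345278]
```

```bash
python3 -m handwheel '[[0.3,0.05,0,0,0,0,0],[0.3,0.05,0,0,0,0,0],[0.3,0.05,0,0,0,0,0],[0.3,0.05,0,0,0,0,0],[0.3,0.05,0,0,0,0,0],[0,0,0,0,0,0,0],[0,0,0,0,0,0,0],[0,0,0,0,0,0,0],[0,0,0,0,0,0,0],[0,0,0,0,0,0,0]]'|egrep 'tcp|^force'
```

```text
tcp_pos: [0.5453, -0.1899, 0.0712]
force: [-10.7, 3.2, -0.1]
```

```bash
python3 -m handwheel '[[0,-0.4,0,0,0,0,0],[0,-0.4,0,0,0,0,0],[0,-0.4,0,0,0,0,0],[0,0,0,0,0,0,0],[0,0,0,0,0,0,0],[0.2,-0.1,0,0,0,0,0],[0.2,-0.1,0,0,0,0,0],[0,0,0,0,0,0,0],[0,0,0,0,0,0,0],[0,0,0,0,0,0,0]]'|egrep 'tcp|^force'
```

```text
tcp_pos: [0.5481, -0.19, 0.0716]
force: [-3.5, 10.1, 1.0]
```

```bash
python3 -m handwheel '[[0.4,0,0,0,0,0,0],[0.4,0,0,0,0,0,0],[0.4,0,0,0,0,0,0],[0.4,0,0,0,0,0,0],[0.4,0,0,0,0,0,0],[0,0,0,0,0,0,0],[0,0,0,0,0,0,0],[0,0,0,0,0,0,0],[0,0,0,0,0,0,0],[0,0,0,0,0,0,0]]'|egrep 'tcp|^force'
```

```text
tcp_pos: [0.5501, -0.1897, 0.0714]
force: [-3.0, 10.2, -2.4]
```

```bash
python3 -m handwheel '[[0.4,0.03,0,0,0,0,0],[0.4,0.03,0,0,0,0,0],[0.4,0.03,0,0,0,0,0],[0.4,0.03,0,0,0,0,0],[0.4,0.03,0,0,0,0,0],[0.4,0.03,0,0,0,0,0],[0.4,0.03,0,0,0,0,0],[0,0,0,0,0,0,0],[0,0,0,0,0,0,0],[0,0,0,0,0,0,0]]'|egrep 'tcp|^force'
```

```text
tcp_pos: [0.5517, -0.1894, 0.071]
force: [-4.8, 9.4, -2.6]
```

```bash
python3 -m handwheel '[[0.4,0.03,-0.2,0,0,0,0],[0.4,0.03,-0.1,0,0,0,0],[0.4,0.03,0,0,0,0,0],[0.4,0.03,0,0,0,0,0],[0.4,0.03,0,0,0,0,0],[0.4,0.03,0,0,0,0,0],[0,0,0,0,0,0,0],[0,0,0,0,0,0,0],[0,0,0,0,0,0,0],[0,0,0,0,0,0,0]]'|egrep 'tcp|^force'
```

```text
tcp_pos: [0.5574, -0.1906, 0.0717]
force: [-0.5, 9.7, -1.9]
```

```bash
python3 -m handwheel '[[0,0.5,0,0,0,0,0],[0,0.5,0,0,0,0,0],[0,0.5,0,0,0,0,0],[0,0.5,0,0,0,0,0],[0,0.5,0,0,0,0,0],[0.3,0.05,0,0,0,0,0],[0.3,0.05,0,0,0,0,0],[0,0,0,0,0,0,0],[0,0,0,0,0,0,0],[0,0,0,0,0,0,0]]'|egrep 'tcp|^force'
python3 - <<'E'
from h import *
im,c=snap('wrist'); np.save('leg3.npy',im)
s=manip.sense();print(s['t'],s['tool_rot'],s['force'])
h=cv2.cvtColor(im,cv2.COLOR_RGB2HSV).astype(int); V,S=h[...,2],h[...,1]
def runs(a):
    r=[]
    for k in a:
        if r and k-r[-1][1]==1: r[-1][1]=k
        else: r.append([k,k])
    return r
for v in range(66,190,4): print(v,runs([k for k in range(270,370) if S[v,k]<25 and V[v,k]>112]))
T=np.array(s['tcp_pos']); print(proj(c,[T+[.0493,.008,.006+.013],T+[.0493+.0079,.0093,.019]]))
E
```

```text
tcp_pos: [0.5587, -0.19, 0.0722]
force: [-1.2, 4.8, -1.8]
53.25 [ 0.99663874  0.08165924  0.00644139 -0.00122762] [-1.70771945  5.44635474 -1.03357932]
66 []
70 [[320, 322]]
74 [[316, 326]]
78 [[316, 326]]
82 [[316, 326]]
86 [[316, 326]]
90 [[316, 326]]
94 [[316, 326]]
98 [[285, 291], [316, 326]]
102 [[284, 294], [316, 326]]
106 [[286, 297], [316, 327]]
110 [[289, 301], [315, 327]]
114 [[292, 304], [315, 327]]
118 [[293, 307], [315, 327]]
122 [[296, 310], [315, 327]]
126 [[300, 312], [315, 327]]
130 [[302, 313], [316, 327]]
134 [[300, 327]]
138 [[281, 281], [297, 327]]
142 [[280, 280], [293, 325], [328, 331]]
146 [[280, 280], [290, 331]]
150 [[288, 335]]
154 [[281, 281], [286, 337]]
158 [[286, 338]]
162 [[286, 339]]
166 [[286, 296], [298, 338]]
170 [[288, 297], [299, 337]]
174 [[289, 298], [302, 335]]
178 [[290, 299], [306, 330]]
182 [[291, 300], [317, 321]]
186 [[292, 301]]
[[325.46043367 163.22860257]
 [325.51787586 142.26247722]]
```

The clip has snapped home. The pin is about 50.2 mm ahead of the grip, and the throat's pixel position matches its rest position. I ease off the side load, let go and retreat upward.

```bash
python3 -m handwheel '[[0,0.4,0,0,0,0,0],[0,0.4,0,0,0,0,0],[0,0.4,0,0,0,0,0],[0,0,0,0,0,0,0],[0,0,0,0,0,0,0.25],[0,0,0,0,0,0,0.4],[0,0,0,0,0,0,0.4],[0,0,0,0,0,0,0.4],[0,0,0,0,0,0,0.4],[0,0,0,0,0,0,0.4]]'|egrep 'tcp|force|gap'
```

```text
tcp_pos: [0.5584, -0.1899, 0.0723]
force: [0.0, -0.3, 1.1]
finger_gap: 0.403
gripper_force: 0.0
```

```bash
python3 -m handwheel '[[0,0,10,0,0,0,0.4],[0,0,20,0,0,0,0.4],[0,0,30,0,0,0,0.4],[0,0,40,0,0,0,0.4],[0,0,20,0,0,0,0.4],[0,0,0,0,0,0,0.4],[0,0,0,0,0,0,0.4],[0,0,0,0,0,0,0.4],[0,0,0,0,0,0,0.4],[0,0,0,0,0,0,0.4]]'|egrep 't:|tcp|force|gap'
python3 - <<'E'
from h import *
im,c=snap('wrist'); save(im,'end.png')
h=cv2.cvtColor(im,cv2.COLOR_RGB2HSV).astype(int); V,S=h[...,2],h[...,1]
def runs(a):
    r=[]
    for k in a:
        if r and k-r[-1][1]==1: r[-1][1]=k
        else: r.append([k,k])
    return r
ex=np.array([.9866,.1633,0]);ey=np.array([-.1633,.9866,0]);P=np.array([.608,-.180,.077])
for n,d in dict(pin=0*ex,top=[0,0,.013],tip=.034*ex,throat=.01*ex+.0073*ey,grip=-.05*ex,).items(): print(n,proj(c,[P+d])[0])
for v in range(70,260,6): print(v,'bright',runs([k for k in range(270,370) if S[v,k]<25 and V[v,k]>112]),'dark',runs([k for k in range(270,370) if S[v,k]<48 and V[v,k]<90]))
E
```

```text
t: 55.75
tcp_pos: [0.5581, -0.1898, 0.1917]
tool_rot: [0.997, 0.082, 0.006, -0.001]
force: [-0.8, -0.5, 0.1]
finger_gap: 0.399
gripper_force: 0.0
pin [321.99772711 133.45885072]
top [321.9496188  134.86433022]
tip [321.94504573  87.23329112]
throat [312.47746273 120.22379711]
grip [322.06853571 195.62279206]
70 bright [[272, 272]] dark []
76 bright [[272, 272]] dark []
82 bright [[272, 272]] dark []
88 bright [[318, 321]] dark []
94 bright [[273, 273], [317, 322]] dark []
100 bright [[273, 273], [317, 322]] dark []
106 bright [[273, 273], [302, 308], [316, 323]] dark []
112 bright [[305, 313], [316, 323]] dark []
118 bright [[274, 274], [310, 323]] dark []
124 bright [[274, 274], [306, 327]] dark [[332, 334], [344, 344]]
130 bright [[274, 274], [303, 330]] dark [[334, 344]]
136 bright [[274, 274], [302, 308], [310, 331]] dark [[333, 344]]
142 bright [[274, 274], [303, 309], [312, 329]] dark [[333, 342]]
148 bright [[275, 275], [305, 310]] dark [[315, 328]]
154 bright [[275, 275], [307, 311]] dark [[316, 327]]
160 bright [[308, 312]] dark [[316, 327]]
166 bright [[282, 291], [352, 360]] dark [[308, 327]]
172 bright [[276, 276]] dark [[309, 330]]
178 bright [] dark [[313, 331]]
184 bright [[288, 293]] dark [[314, 331]]
190 bright [] dark [[314, 331]]
196 bright [[332, 336]] dark [[314, 331]]
202 bright [] dark [[315, 331]]
208 bright [] dark [[315, 330]]
214 bright [] dark []
220 bright [] dark []
226 bright [] dark []
232 bright [[305, 308]] dark []
238 bright [[344, 349]] dark []
244 bright [] dark [[281, 282], [361, 364]]
250 bright [[318, 345]] dark [[279, 285], [349, 353], [360, 366]]
256 bright [[314, 325], [351, 358]] dark [[278, 278], [280, 284], [360, 368]]
```

The clip stays home: its tip is at row 87 against 87 predicted, the grip is behind the pin, and the throat sits around the pin. The gripper is clear, so I hand in.

```bash
python3 -c "
from station import manip; print(manip.sign_off())"
```

```text
the job is handed in; nothing more can be done
None
```

The job is handed in at about 56 s: the collar lies flat on the arm round the pin, and the hairpin clip is through the cross hole, snapped home and let go. The push peaked at about 12 N, at the edge of the allowed 4–12 N; I planned the path clear of the skull, pot and rib but did not check them again at the end.

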